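Load a mould insert and crank the cross slide to the red mark

TASK

Set the aluminium mould insert flat in the nest on top of the marking-out slide and let go of it. Then crank the handwheel by its red handle until the slide's yellow pointer lines up with the red clip on the scale (not the blue one), and let go. Leave the other things on the bench where they are.

Things in the scene. Friction and masses are not known exactly. Their poses are not given: they have to be found in the camera images.
- insert_center (a point): Centre of the loose mould insert, a bare aluminium block (about 0.5 kg) with a dark and brass round on top, 48 mm along its x, 100 mm along its y and 40 mm high; it starts lying flat on the bench, this point 20 mm above its underside. Either way round is right.
- nest (a point): Middle of the nest floor, the flat top of the steel slide (120 x 150 mm), 150 mm above the bench; z up, y the slide's travel and parallel to the handwheel's axis. The insert's 100 mm goes along y, with 3 mm play each side. End walls and corner lips are 12 mm high; the middle 70 mm of each long side has no lip, so fingers there have room to the floor. Moves with the slide.
- pointer (a point): Tip of the yellow pointer that sticks out of the slide's side (+x of the nest) over the aluminium scale bar, 137 mm above the bench; it moves with the slide. Axes parallel to the nest's.
- red_clip_tip (a point): Tip of the fixed red index clip on the scale bar, 137 mm above the bench; axes parallel to the nest's. The pointer is on the mark when both tips have the same y; the tips pass with a 1.5 mm gap in x. The red clip is 20 to 32 mm from the scale's middle, on either side, a like blue clip on the other side. The scale has ticks every 10 mm.
- wheel_axis (a point): Point on the handwheel's axis, 75 mm out from the wheel's back, in the plane square to the axis that holds handle_grip; 105 mm above the bench. The axis is level, along the nest's y; the wheel is at the slide's -y end, 140 mm in diameter, 14 mm thick, its outer face 61 mm from this plane towards +y.
- handle_grip (a point): Point on the axis of the red crank handle, a level bar 22 mm in diameter, 90 mm long, parallel to the wheel's axis and 55 mm from it, on the wheel's -y face; its free end is 37 mm further to -y. It circles 50 to 160 mm above the bench and spins freely on its own axis, so fingers pinching it from above can carry it round while pointing down. It takes about 3 N.
- handwheel (a joint): Handwheel angle, rad; 0 has the handle straight up; starts between -2.5 and 2.5. Grows clockwise as seen from the handle's end looking along the nest's +y (from up towards the nest's +x, then down). A clockwise turn moves the slide 15 mm to the nest's +y, away from the wheel; no play. It stays where it is left. The slide travels 45 mm each way from the middle.
- insert: The mould insert; its origin is at the centre of its underside, x across it (48 mm), y along it (100 mm), z up.
- pillar_mid (a point): Bystander: steel guide pillar standing upright, 42 mm foot, 125 mm tall; point on its axis 60 mm up.
- oil_mid (a point): Bystander: white oil bottle with a red cap, 60 mm in diameter, 160 mm tall; point on its axis 80 mm up.
- electrode_mid (a point): Bystander: copper electrode on a 60 mm square steel foot, 70 mm tall; point 35 mm up its middle.
- hammer_grip (a point): Bystander: hammer lying on the bench; point on its handle.
- wrench_grip (a point): Bystander: wrench lying on the bench; point on its handle.
Mind the look-alikes: they are no part of the job. What is shaped like the insert but pink is not meant.

How it is judged:
On the way, in this order (a step that is already met when the one before it is completed fails the run):
1. the insert sits flat in the nest, let go (x of insert_center in the frame of nest between -0.005 and 0.005 m and y of insert_center in the frame of nest between -0.005 and 0.005 m and z of insert_center in the frame of nest between 0.016 and 0.024 m and angle between insert_center's own z axis and vertical below 0.08 rad and contact force between the fingers and insert below 0.1 N), for 0.2 s.
2. with the insert in the nest, the pointer stands at the red clip (x of insert_center in the frame of nest between -0.005 and 0.005 m and y of insert_center in the frame of nest between -0.005 and 0.005 m and z of insert_center in the frame of nest between 0.016 and 0.024 m and angle between insert_center's own z axis and vertical below 0.08 rad and y of pointer in the frame of red_clip_tip between -0.002 and 0.002 m), for 0.2 s.
At the end, for the whole second after the job is handed in: The insert rests flat in the nest (within 5 mm of its middle, on the floor, level), let go and still; the pointer is within 2 mm of the red clip along the scale; the handwheel is released and at rest (all of step 2 and contact force between the fingers and insert below 0.1 N and linear speed of insert below 0.01 m/s and velocity of joint handwheel between -0.05 and 0.05 rad/s); the robot touches nothing.
It fails at once if the pillar is moved by more than 30 mm (distance of pillar_mid from where it was at the start of the episode above 0.03 m).
It fails at once if the oil is moved by more than 30 mm (distance of oil_mid from where it was at the start of the episode above 0.03 m).
It fails at once if the electrode is moved by more than 30 mm (distance of electrode_mid from where it was at the start of the episode above 0.03 m).
It fails at once if the hammer is moved by more than 30 mm (distance of hammer_grip from where it was at the start of the episode above 0.03 m).
It fails at once if the wrench is moved by more than 30 mm (distance of wrench_grip from where it was at the start of the episode above 0.03 m).
It also fails if it takes over 67 s, if anything falls off the work surface, if the arm or the gripper's body presses on something with over 40 N, if the wrist force passes 120 N, or if a joint passes its speed limit or range.

ROBOT

A 7-joint arm with a two-finger parallel gripper is mounted at the origin on the work surface. World frame = base frame: x ahead of the robot, y to its left, z up, the work surface at z = 0. Lengths are in m, angles in rad, forces in N, time in s.
With the tool pointing down it reaches from about 0.425 to 1.025 m from the base axis. Payload 3.6 kg.
Tool frame: the origin (TCP) lies at the very end of the fingers, on their centre line; the grasp point (between the pads) lies 19 mm behind it (bot.tcp_to_grasp is the distance from the TCP to the grasp point, in m); z points along the fingers, y is the line along which they close (so a half turn about z gives the same grasp; the last joint's range is limited). The gripper opens to 85 mm and grips with 20 to 120 N. Pads are 22 mm wide; open, the fingers measure 114 mm over their backs; the gripper's body (76 mm by 85 mm) begins 54 mm behind the grasp point. The pads swing forward as they close: fully open they stand 13 mm farther back than shut.
Start: joints at [1.036, 0.591, 0.048, 1.609, -0.033, 0.943, -0.034], TCP at [0.31, -0.655, 0.192] pointing down, gripper open.
Joint ranges: [-2.69, 2.69], [-0.47, 2.24], [-1.27, 1.36], [0.19, 2.51], [-1.53, 4.68], [0.08, 2.07], [-3.09, 3.09]. Speed limits (rad/s): [2.57, 2.57, 3.14, 3.14, 3.14, 3.14, 3.14].

INTERFACE

Orientations are given as a unit quaternion [w, x, y, z].
In Python, from workcell import bot gives the robot as it stands.
- The arm moves only by the tool apply_moves, never from a script. Its argument "targets" is a list of rows, each an object of numbers: "hand": the finger opening in m, from 0 to 0.0854; "tx", "ty", "tz": the shift along the tool's x, y, z in m; "turn": the turn about the tool's z in degrees. In form: [{"hand": .., "tx": .., "ty": .., "tz": .., "turn": ..}, ...]. A call has exactly 10 rows; each row shifts and turns the commanded pose from where the row before left it, along the tool's axes as they then stand; what a row does not reach is not made up. A row lasts 1/10 s, in which the tool goes at most 50 mm and 8.59 degrees, less where a joint would pass 70% of its speed; a pose out of reach is approached as far as the arm can. A call is refused whole if a number of a shift passes 0.05 or a number of a turn 8.59, either way. A call with a gripper value outside its range is refused whole. The fingers move at their own pace and stop on an object; the grip force is fixed at half the most. Time passes only in rows, so rows that do not move let the fingers close, or fill a call up. It gives the time, the measured TCP pose, the force, the opening and the grip force at its end, in the units of the state.
- bot.read_state(): the state, without advancing time (a new reading comes with each control period).
- bot.read_camera(name): name is "scene" or "side" or "wrist"; returns a dict with "frame" (420x560x3 uint8, red, green, blue), "depth" (420x560 float32, m along the optical axis (not along the pixel's ray), 0 where there is no reading), "fx", "fy", "cx", "cy" (pixels), "extrinsics" (4x4, takes a point from camera to world coordinates). Camera axes: x right, y up, looking along -z (the intrinsics and any distortion apply to the point x, -y, -z); pixel columns grow to the right and rows downward; lengths in m; the calibration is good to about 2 mm. The wrist camera is an equidistant fisheye: a pixel r from the principal point sees the ray r / f radians off the axis. A picture is of the moment at which its call begins.
- bot.finish_job(): hands the job in; it is judged then, once.
Trained networks look in the newest picture that a camera, given by its name, has taken for a name from the list of things; names that differ only in an ending like _2 or _b are one class to them, and where a whole thing is asked for, a point or a joint stands for the part that bears it (a point fixed in the world has none). Each returns a list of dicts, best first, with "confidence" (0 to 1); they miss things now and then, are a little off and sometimes report something else, mostly with a low value. They report only what shows in the picture. A call takes as long as a camera call. They do not tell look-alikes from the thing itself.
- bot.spot_in(camera, label): "box" ([left, top, right, bottom] in pixels, round what is visible of it).
- bot.outline_of(camera, label): "region" (420x560 bool, what is visible of it) and "box" ([left, top, right, bottom] in pixels, round what is visible of it).
- bot.spot_point(camera, label): "position" ([column, row] in pixels: a listed point, or the origin of a listed thing).
The state is a dict: "time_s": time; "joint_pos": joint angles; "dq": joint speeds; "joint_torque": joint torques, N m; "eef_pos": TCP position; "eef_rot": TCP orientation; "wrist_force": force on the tool from outside, world axes, zero at the start; "ft_torque": the same for the moment, N m; "finger_gap": finger opening in m; "grasp_force": force on a finger pad.
Only numpy, scipy, OpenCV 4.12 (cv2) and the standard library are available. Lean on these libraries where they do the work, as an engineer would, in place of code of your own. Each camera call takes 0.05 s, during which the arm holds its last target. There are 200 camera calls.

## Working session

There is one attempt and no reset: what is moved stays moved. The work goes in short steps, Python scripts to look and compute and a tool call to move; the robot and the scene stay as the last step left them, time stands still between calls to the robot, and variables do not carry over. Pictures are saved under pics/ and viewed, at most 10 in all, crops included, and the job is handed in when it is done.

Besides the shell and the picture viewer there is one more tool, called by a JSON object that holds its "method" and its "body", one argument or row to a line. apply_moves: Moves the arm, as the interface text tells. Its arguments: {"type":"object","properties":{"targets":{"type":"array","items":{"type":"object","properties":{"hand":{"type":"number"},"tx":{"type":"number"},"ty":{"type":"number"},"tz":{"type":"number"},"turn":{"type":"number"}}}}},"required":["targets"]}

```bash
mkdir -p pics
cat > h.py <<'E'
import numpy as np, cv2
from workcell import bot
def ray(c,u,v):
    if c.get('fish'):
        x,y=(u-c['cx'])/c['fx'],(v-c['cy'])/c['fy']; r=np.hypot(x,y)
        s=np.sin(r)/max(r,1e-9); d=np.array([x*s,-y*s,-np.cos(r)])
    else: d=np.array([(u-c['cx'])/c['fx'],-(v-c['cy'])/c['fy'],-1.])
    E=np.array(c['extrinsics']); return E[:3,3],E[:3,:3]@d
def onplane(c,u,v,z):
    o,d=ray(c,u,v); return o+d*(z-o[2])/d[2]
def cloud(c):
    d=c['depth']; v,u=np.mgrid[:d.shape[0],:d.shape[1]]
    x=(u-c['cx'])/c['fx'];y=(v-c['cy'])/c['fy']
    if c.get('fish'):
        r=np.hypot(x,y)+1e-9; s=np.tan(r)/r; x=x*s;y=y*s
    P=np.stack([x*d,-y*d,-d],-1); E=np.array(c['extrinsics'])
    P=P@E[:3,:3].T+E[:3,3]; P[d<=0]=np.nan; return P
def cam(n):
    c=bot.read_camera(n); c['fish']=(n=='wrist'); return c
E
python3 - <<'E'
from h import *
s=bot.read_state(); print(s['time_s'],s['eef_pos'],s['eef_rot'])
Z=dict(insert_center=.02,nest=.15,pointer=.137,red_clip_tip=.137,wheel_axis=.105,pillar_mid=.06,oil_mid=.08,electrode_mid=.035,hammer_grip=.01,wrench_grip=.005)
ims=[]
for n in ['scene','side']:
    c=cam(n); im=c['frame'][:,:,::-1].copy()
    print(n,c['fx'],np.round(c['extrinsics'],3).tolist())
    P=cloud(c)
    for l in list(Z)+['handle_grip']:
        for k in bot.spot_point(n,l)[:3]:
            u,v=k['position']; ui,vi=int(np.clip(u,0,559)),int(np.clip(v,0,419))
            print(l,round(k['confidence'],2),np.round([u,v],1),'plane',np.round(onplane(c,u,v,Z.get(l,.1)),3),'depth',np.round(P[vi,ui],3))
            cv2.circle(im,(ui,vi),3,(0,255,0),1); cv2.putText(im,l[:6],(ui+3,vi),0,.35,(0,255,0),1)
    cv2.imwrite(f'pics/{n}0.png',cv2.resize(im,(784,588)))
E
```

```text
0.0 [ 0.30961754 -0.65456222  0.19113829] [-1.06827635e-03  9.75690520e-01  2.19150139e-01 -2.91365677e-04]
scene 535.9274136886046 [[-0.547, -0.65, 0.527, 1.434], [0.837, -0.424, 0.346, 0.562], [-0.001, 0.63, 0.776, 1.401], [0.0, 0.0, 0.0, 1.0]]
insert_center 0.88 [375.1 317.1] plane [0.706 0.407 0.02 ] depth [0.717 0.409 0.041]
insert_center 0.82 [392.4 224.4] plane [0.385 0.306 0.02 ] depth [0.399 0.308 0.04 ]
insert_center 0.76 [380.5 266.5] plane [0.547 0.345 0.02 ] depth [0.557 0.345 0.036]
nest 0.77 [288.3 179. ] plane [ 0.501 -0.016  0.15 ] depth [ 0.5   -0.018  0.148]
pointer 0.74 [272.3 199.6] plane [ 0.588 -0.018  0.137] depth [ 0.581 -0.024  0.129]
red_clip_tip 0.61 [266.6 192.2] plane [ 0.573 -0.049  0.137] depth [ 0.554 -0.065  0.109]
wheel_axis 0.18 [290.5 180.6] plane [ 0.469 -0.027  0.105] depth [ 0.5   -0.01   0.148]
pillar_mid 0.8 [336.6 289.5] plane [0.71  0.281 0.06 ] depth [0.72  0.283 0.08 ]
oil_mid 0.97 [198.3 227.4] plane [ 0.764 -0.173  0.08 ] depth [ 0.777 -0.159  0.108]
oil_mid 0.59 [380.9 266.1] plane [0.584 0.355 0.08 ] depth [0.557 0.345 0.036]
electrod
[... 1307 characters left out ...]
97 0.279 0.07 ]
oil_mid 0.74 [349.9 246.9] plane [ 0.755 -0.152  0.08 ] depth [ 0.742 -0.176  0.112]
electrode_mid 0.78 [328.8 211.5] plane [0.747 0.08  0.035] depth [0.743 0.076 0.042]
hammer_grip 0.82 [292.7 353.7] plane [ 0.486 -0.469  0.01 ] depth [ 0.483 -0.474  0.022]
hammer_grip 0.72 [307.3 173.4] plane [0.73  0.353 0.01 ] depth [0.704 0.258 0.091]
wrench_grip 0.71 [232.6 164.3] plane [0.43  0.491 0.005] depth [0.427 0.482 0.014]
wrench_grip 0.23 [292.1 216. ] plane [0.613 0.116 0.005] depth [ 0.583 -0.017  0.135]
handle_grip 0.7 [293.6 218.4] plane [0.594 0.005 0.1  ] depth [ 0.584 -0.027  0.134]
handle_grip 0.48 [291.7 272.8] plane [ 0.533 -0.238  0.1  ] depth [ 0.527 -0.258  0.128]
```

View pics/scene0.png

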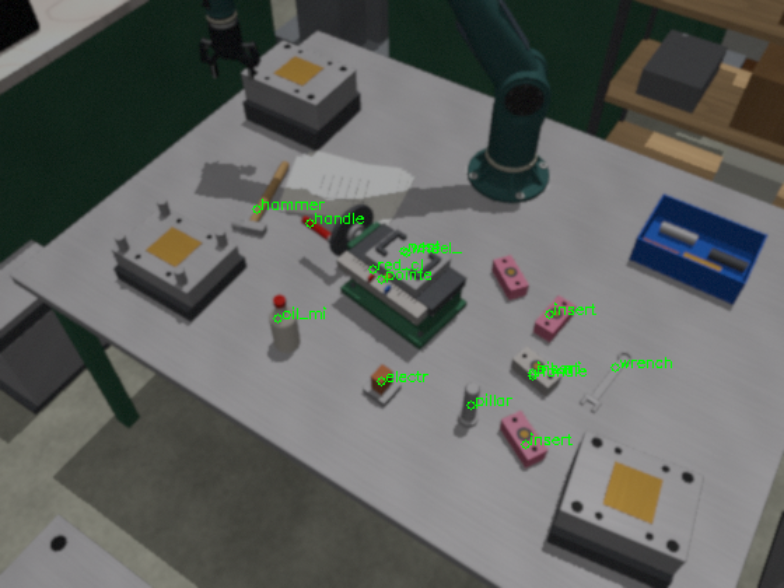

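View pics/side0.png

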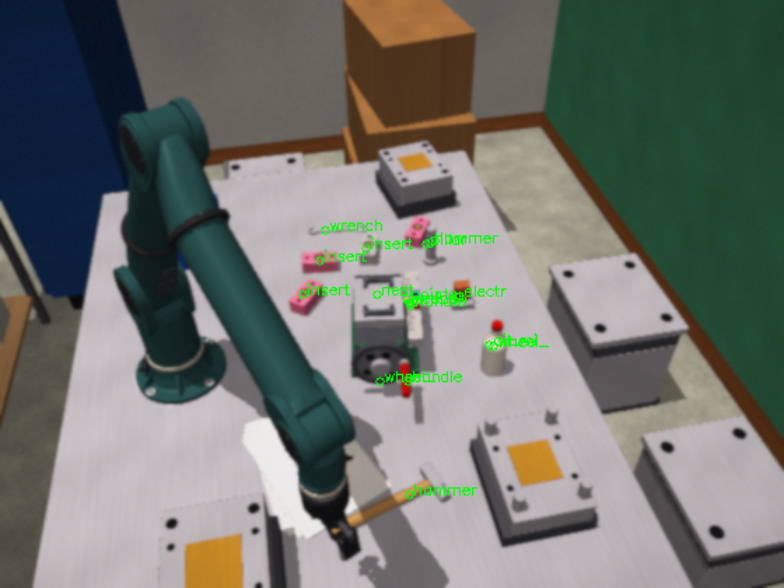

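The bare aluminium insert is at about (380,266) in the raw scene image, with three pink look-alikes around it. The handle is to the right of the wheel axis, pointing to -y. Next I'll get the yaws from the point clouds.

Run:
```python
from h import *
from scipy.spatial.transform import Rotation as R
def rect(P,m):
    p=P[m][:,:2]*1000
    r=cv2.minAreaRect(p.astype(np.float32)); return np.round(r[0],1),np.round(r[1],1),round(r[2],1),len(p)
A=[];C=[]
for n in ['scene','side']:
    c=cam(n); P=cloud(c); F=c['frame']
    x,y,z=P[...,0],P[...,1],P[...,2]
    m=(abs(x-.548)<.08)&(abs(y-.345)<.08)&(z>.034)&(z<.055)
    m=cv2.morphologyEx(m.astype(np.uint8),cv2.MORPH_OPEN,np.ones((3,3)))>0
    print(n,'insert',rect(P,m),np.median(z[m]))
    m=(abs(x-.5)<.12)&(abs(y)<.14)&(z>.12)&(z<.17)
    print('slide+bar',rect(P,m))
    A.append(P.reshape(-1,3));C.append(F.reshape(-1,3))
    for l in ['red_clip_tip','pointer','nest']:
        for k in bot.outline_of(n,l)[:1]: print(l,k['confidence'],k['box'])
P=np.vstack(A);F=np.vstack(C)
m=(abs(P[:,0]-.52)<.2)&(abs(P[:,1]+.05)<.27)&(P[:,2]>0)&(P[:,2]<.2)
# orthographic top view 2.0px/mm
im=np.zeros((540,440,3),np.uint8)
P,F=P[m],F[m];o=np.argsort(P[:,2]);P,F=P[o],F[o]
for p,f in zip(P,F):
    u=int((p[1]+.32)*1000);v=int((p[0]-.32)*1000); cv2.circle(im,(v,540-u),1,f[::-1].tolist(),-1)
cv2.imwrite('pics/top.png',im)
print(bot.read_camera('wrist')['fx'], np.round(R.from_quat(np.roll(bot.read_state()['eef_rot'],-1)).as_matrix(),3).tolist())
c=cam('wrist');T=np.eye(4);s=bot.read_state();T[:3,:3]=R.from_quat(np.roll(s['eef_rot'],-1)).as_matrix();T[:3,3]=s['eef_pos']
print(np.round(np.linalg.inv(T)@np.array(c['extrinsics']),3).tolist())
```

```text
scene insert (array([538.5, 347.7]), array([100.8,  53.4]), 76.0, 346) 0.03847224990313358
slide+bar (array([527. , -13.7]), array([264.3, 167.2]), 81.9, 2720)
pointer 0.69 [260.3, 161.4, 322.4, 212.9]
nest 0.86 [260.5, 160.9, 323.2, 212.7]
side insert (array([540.6, 345.9]), array([110.5,  48.3]), 76.4, 193) 0.04459310563972507
slide+bar (array([528., -12.]), array([256.4, 162.2]), 81.2, 2120)
red_clip_tip 0.41 [255.0, 198.4, 291.8, 231.8]
pointer 0.83 [250.7, 195.6, 290.9, 234.7]
nest 0.65 [320.9, 201.3, 341.0, 220.5]
325.19226210127806 [[0.904, 0.428, -0.0], [0.428, -0.904, -0.0], [-0.0, 0.0, -1.0]]
[[-0.0, 0.945, 0.328, 0.084], [1.0, 0.0, 0.0, -0.001], [0.0, 0.328, -0.945, -0.182], [0.0, 0.0, 0.0, 1.0]]
```

View pics/top.png

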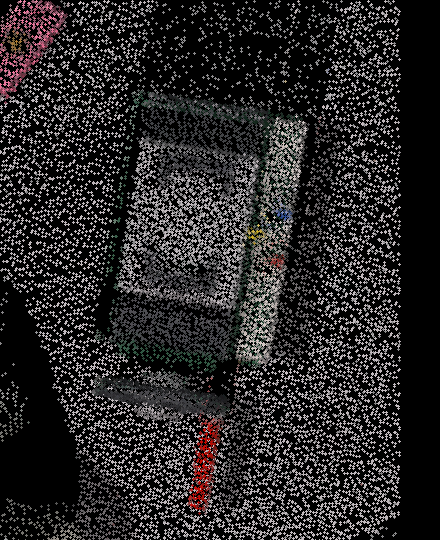

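Insert is at (0.539, 0.347) with its long axis at 76°. The nest is at about (0.50, -0.01), y axis at about 81.5°. In the top view the red clip is on the -y side of the pointer and the blue one on the +y side. I'll move above the insert.

{"method": "apply_moves", "body": {
  "targets": [
    {"hand": 0.085,"tx": 0,"ty": 0,"tz": -0.02,"turn": -8.45},
    {"hand": 0.085,"tx": 0,"ty": 0,"tz": -0.02,"turn": -8.45},
    {"hand": 0.085,"tx": 0,"ty": 0,"tz": -0.02,"turn": -8.45},
    {"hand": 0.085,"tx": 0,"ty": 0,"tz": -0.02,"turn": -8.45},
    {"hand": 0.085,"tx": 0,"ty": 0,"tz": -0.02,"turn": -8.45},
    {"hand": 0.085,"tx": 0,"ty": 0,"tz": -0.02,"turn": -8.45},
    {"hand": 0.085,"tx": 0.04,"ty": 0.015,"tz": 0,"turn": 0},
    {"hand": 0.085,"tx": 0.04,"ty": 0.015,"tz": 0,"turn": 0},
    {"hand": 0.085,"tx": 0.04,"ty": 0.015,"tz": 0,"turn": 0},
    {"hand": 0.085,"tx": 0.04,"ty": 0.015,"tz": 0,"turn": 0}
  ]
}}

```text
time_s: 2.7
eef_pos: [0.4075, -0.5133, 0.3125]
eef_rot: [0.0, 0.788, 0.616, 0.0]
wrist_force: [-0.2, 0.3, 0.4]
finger_gap: 0.0848
grasp_force: 0.0
```

{"method": "apply_moves", "body": {
  "targets": [
    {"hand": 0.085,"tx": 0.045,"ty": 0,"tz": 0,"turn": 0},
    {"hand": 0.085,"tx": 0.045,"ty": 0,"tz": 0,"turn": 0},
    {"hand": 0.085,"tx": 0.045,"ty": 0,"tz": 0,"turn": 0},
    {"hand": 0.085,"tx": 0.045,"ty": 0,"tz": 0,"turn": 0},
    {"hand": 0.085,"tx": 0.045,"ty": 0,"tz": 0,"turn": 0},
    {"hand": 0.085,"tx": 0.045,"ty": 0,"tz": 0,"turn": 0},
    {"hand": 0.085,"tx": 0.045,"ty": 0,"tz": 0,"turn": 0},
    {"hand": 0.085,"tx": 0.045,"ty": 0,"tz": 0,"turn": 0},
    {"hand": 0.085,"tx": 0.045,"ty": 0,"tz": 0,"turn": 0},
    {"hand": 0.085,"tx": 0.0,"ty": 0,"tz": 0,"turn": 0}
  ]
}}

```text
time_s: 3.7
eef_pos: [0.5065, -0.1134, 0.3131]
eef_rot: [-0.001, 0.784, 0.621, 0.002]
wrist_force: [0.4, -0.1, -0.0]
finger_gap: 0.0851
grasp_force: 0.0
```

I'm nearly over the slide, so I'll look at it on the way.

Run:
```python
from h import *
c=cam('wrist'); im=c['frame'][:,:,::-1].copy(); np.savez('w1.npz',**{k:v for k,v in c.items()})
P=cloud(c)
for l,z in dict(nest=.15,pointer=.137,red_clip_tip=.137,wheel_axis=.105,handle_grip=.1).items():
    for k in bot.spot_point('wrist',l)[:2]:
        u,v=k['position'];ui,vi=int(u),int(v)
        print(l,round(k['confidence'],2),np.round([u,v],1),np.round(onplane(c,u,v,z),4),np.round(P[min(vi,419),min(ui,559)],3))
cv2.imwrite('pics/w1.png',im)
```

```text
nest 0.92 [251.   88.8] [ 0.5046 -0.0087  0.15  ] [ 0.505 -0.008  0.149]
pointer 0.81 [326.1  76.5] [ 0.5862 -0.0123  0.137 ] [ 0.587 -0.011  0.13 ]
red_clip_tip 0.62 [327.9 105.4] [ 0.5812 -0.0441  0.137 ] [ 0.581 -0.044  0.13 ]
red_clip_tip 0.58 [313.4 272.3] [ 0.5254 -0.24    0.137 ] [ 0.525 -0.247  0.123]
handle_grip 0.96 [311.2 271.1] [ 0.5228 -0.2589  0.1   ] [ 0.523 -0.246  0.122]
```

View pics/w1.png

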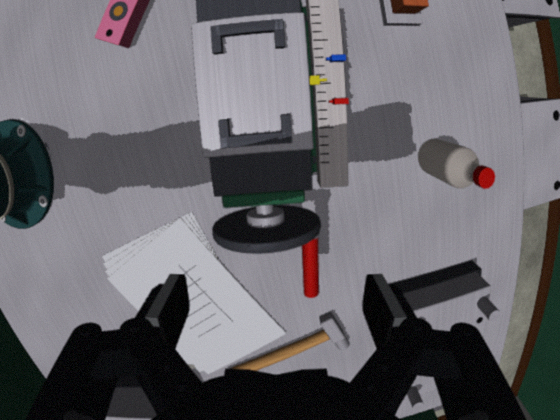

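Clear view: the nest is centred at pixel (251,87), yellow pointer at (318,80), red clip at (339,101), blue clip at (337,58), and the handle runs to (311,295). On to the insert.

{"method": "apply_moves", "body": {
  "targets": [
    {"hand": 0.085,"tx": 0.045,"ty": -0.008,"tz": 0,"turn": 0},
    {"hand": 0.085,"tx": 0.045,"ty": -0.008,"tz": 0,"turn": 0},
    {"hand": 0.085,"tx": 0.045,"ty": -0.008,"tz": 0,"turn": 0},
    {"hand": 0.085,"tx": 0.045,"ty": -0.008,"tz": 0,"turn": 0},
    {"hand": 0.085,"tx": 0.045,"ty": -0.008,"tz": 0,"turn": 0},
    {"hand": 0.085,"tx": 0.045,"ty": -0.008,"tz": 0.02,"turn": 0},
    {"hand": 0.085,"tx": 0.045,"ty": -0.008,"tz": 0.03,"turn": 0},
    {"hand": 0.085,"tx": 0.045,"ty": -0.008,"tz": 0.03,"turn": 0},
    {"hand": 0.085,"tx": 0.045,"ty": -0.008,"tz": 0.03,"turn": 0},
    {"hand": 0.085,"tx": 0,"ty": 0,"tz": 0,"turn": 0}
  ]
}}

```text
time_s: 5.0
eef_pos: [0.5292, 0.2822, 0.2063]
eef_rot: [-0.003, 0.786, 0.618, -0.002]
wrist_force: [-0.1, -0.4, -0.4]
finger_gap: 0.0853
grasp_force: 0.0
```

```bash
cat >> h.py <<'E'
from scipy.spatial.transform import Rotation as R
def tool():
    s=bot.read_state(); M=R.from_quat(np.roll(s['eef_rot'],-1)).as_matrix(); return np.array(s['eef_pos']),M,np.degrees(np.arctan2(M[1,0],M[0,0]))
def go(target,yaw):  # yaw = wanted tool x angle deg; move then turn
    p,M,a=tool(); d=M.T@(np.array(target)-p); return np.round(d,4),'turn',round((a-yaw+90)%180-90,2),'pos',np.round(p,4),'x-angle',round(a,2)
E
python3 - <<'E'
from h import *
c=cam('wrist'); im=c['frame'][:,:,::-1].copy(); P=cloud(c)
x,y,z=P[...,0],P[...,1],P[...,2]
m=((abs(x-.54)<.075)&(abs(y-.347)<.075)&(z>.036)&(z<.046)).astype(np.uint8)
n,L,S,Ce=cv2.connectedComponentsWithStats(m)
i=1+np.argmax(S[1:,4]); vu=np.argwhere(L==i)
hull=cv2.convexHull(vu[:,::-1].astype(np.int32))[:,0]
w=np.array([onplane(c,u,v,.04)[:2]*1000 for u,v in hull],np.float32)
r=cv2.minAreaRect(w); print(r,S[i],np.nanmedian(z[L==i]))
for k in bot.spot_point('wrist','insert_center')[:2]: print(k,onplane(c,*k['position'],.02))
for k in hull: cv2.circle(im,tuple(int(q) for q in k),1,(0,255,0),-1)
cv2.imwrite('pics/w2.png',im)
ang=r[2] if r[1][0]>r[1][1] else r[2]-90
print(go([r[0][0]/1000,r[0][1]/1000,.008],ang))
E
```

```text
((538.4595947265625, 346.5977478027344), (99.69074249267578, 48.05290985107422), 75.66573333740234) [ 249   76   47   93 4137] 0.040169923011112385
{'position': [159.0, 279.7], 'confidence': 0.97} [0.33763924 0.18283055 0.02      ]
{'position': [273.5, 119.8], 'confidence': 0.92} [0.54073269 0.34799531 0.02      ]
(array([ 0.0698, -0.0101,  0.2007]), 'turn', np.float64(0.37), 'pos', array([0.5318, 0.2767, 0.2088]), 'x-angle', np.float64(76.04))
```

View pics/w2.png

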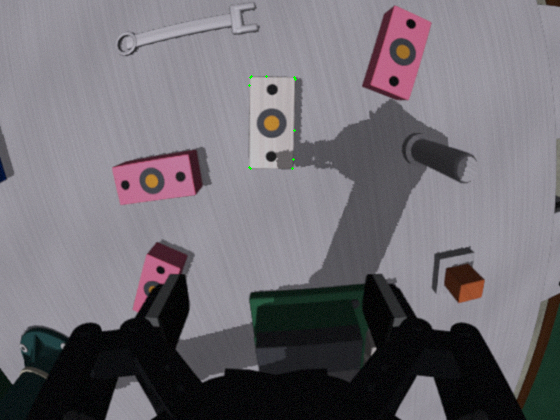

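The green outline fits the aluminium block (pixels 249–295 by 76–168). I'll descend part way.

{"method": "apply_moves", "body": {
  "targets": [
    {"hand": 0.085,"tx": 0.02,"ty": -0.003,"tz": 0,"turn": 0},
    {"hand": 0.085,"tx": 0.02,"ty": -0.003,"tz": 0,"turn": 0},
    {"hand": 0.085,"tx": 0.02,"ty": -0.003,"tz": 0,"turn": 0},
    {"hand": 0.085,"tx": 0.01,"ty": -0.001,"tz": 0,"turn": 0.4},
    {"hand": 0.085,"tx": 0,"ty": 0,"tz": 0.03,"turn": 0},
    {"hand": 0.085,"tx": 0,"ty": 0,"tz": 0.04,"turn": 0},
    {"hand": 0.085,"tx": 0,"ty": 0,"tz": 0.04,"turn": 0},
    {"hand": 0.085,"tx": 0,"ty": 0,"tz": 0.02,"turn": 0},
    {"hand": 0.085,"tx": 0,"ty": 0,"tz": 0,"turn": 0},
    {"hand": 0.085,"tx": 0,"ty": 0,"tz": 0,"turn": 0}
  ]
}}

```text
time_s: 6.1
eef_pos: [0.5405, 0.3461, 0.0808]
eef_rot: [0.0, 0.791, 0.612, 0.0]
wrist_force: [-1.1, 0.2, -0.9]
finger_gap: 0.0849
grasp_force: 0.0
```

```bash
python3 -c "
from h import *
print(go([.5385,.3466,.008],75.7))"
```

```text
(array([-0.    , -0.0021,  0.0727]), 'turn', np.float64(-0.22), 'pos', array([0.5405, 0.3461, 0.0808]), 'x-angle', np.float64(75.48))
```

{"method": "apply_moves", "body": {
  "targets": [
    {"hand": 0.085,"tx": 0,"ty": -0.002,"tz": 0.03,"turn": -0.2},
    {"hand": 0.085,"tx": 0,"ty": 0,"tz": 0.025,"turn": 0},
    {"hand": 0.085,"tx": 0,"ty": 0,"tz": 0.017,"turn": 0},
    {"hand": 0.085,"tx": 0,"ty": 0,"tz": 0,"turn": 0},
    {"hand": 0.02,"tx": 0,"ty": 0,"tz": 0,"turn": 0},
    {"hand": 0.02,"tx": 0,"ty": 0,"tz": 0,"turn": 0},
    {"hand": 0.02,"tx": 0,"ty": 0,"tz": 0,"turn": 0},
    {"hand": 0.02,"tx": 0,"ty": 0,"tz": 0,"turn": 0},
    {"hand": 0.02,"tx": 0,"ty": 0,"tz": 0,"turn": 0},
    {"hand": 0.02,"tx": 0,"ty": 0,"tz": 0,"turn": 0}
  ]
}}

```text
time_s: 7.1
eef_pos: [0.5373, 0.3479, 0.0082]
eef_rot: [0.0, 0.789, 0.614, 0.0]
wrist_force: [-0.5, -0.2, -0.3]
finger_gap: 0.0199
grasp_force: 0.0
```

Run:
```python
from h import *
c=dict(np.load('w1.npz')); c['fish']=True
P=cloud(c);x,y,z=P[...,0],P[...,1],P[...,2]
m=(abs(x-.51)<.15)&(abs(y+.01)<.2)&(z>.08)
F=cv2.cvtColor(c['frame'],cv2.COLOR_RGB2HSV);h,s,v=[F[...,i] for i in range(3)]
roi=np.zeros(h.shape,bool);roi[40:125,300:360]=True
for n,mm in dict(yellow=(h>20)&(h<38)&(s>110),red=((h<8)|(h>172))&(s>110),blue=(h>100)&(h<130)&(s>110)).items():
    q=np.argwhere(mm&roi); w=np.array([onplane(c,u,v_,.137) for v_,u in q]); print(n,len(q),np.round(w.mean(0),4),q[:,1].min(),q[:,1].max())
# nest floor/wall tops
q=(abs(x-.505)<.09)&(abs(y+.009)<.1)
for a,b in((.144,.156),(.158,.168)):
    k=(q&(z>a)&(z<b)).astype(np.uint8); k=cv2.morphologyEx(k,cv2.MORPH_CLOSE,np.ones((3,3)))
    n,L,S,C=cv2.connectedComponentsWithStats(k)
    for i in range(1,n):
        if S[i,4]>60:
            hu=cv2.convexHull(np.argwhere(L==i)[:,::-1].astype(np.int32))[:,0]
            w=np.array([onplane(c,u,v_,(a+b)/2)[:2]*1000 for u,v_ in hu],np.float32); print(a,S[i],np.round(np.nanmedian(z[L==i]),4),cv2.minAreaRect(w))
```

```text
yellow 124 [ 0.5737 -0.0134  0.137 ] 309 326
red 106 [ 0.5951 -0.0413  0.137 ] 329 348
blue 110 [0.6025 0.0063 0.137 ] 326 345
0.144 [  191    13   122   145 13038] 0.1501 ((506.6284484863281, -3.003387451171875), (149.8984375, 120.31389617919922), 80.6822280883789)
0.158 [ 210   19   75   35 1193] 0.162 ((514.3375244140625, 45.81646728515625), (30.679615020751953, 73.74325561523438), 80.60092163085938)
0.158 [ 218  114   74   34 1222] 0.162 ((498.75384521484375, -52.21520233154297), (30.201431274414062, 74.03105926513672), 80.35716247558594)
```

The fingers closed to 20 mm with no grip force, so I need to see what happened.

Run:
```python
from h import *
s=bot.read_state(); print(s['finger_gap'],s['grasp_force'],s['wrist_force'],s['eef_pos'])
c=cam('wrist'); a=c['frame'][:,:,::-1]
b=cam('scene')['frame'][200:330,310:470,::-1]
d=cam('side')['frame'][120:240,190:340,::-1]
im=np.zeros((600,800,3),np.uint8); im[:420,:400]=cv2.resize(a[:,80:480],(400,420)); im[:300,400:769]=cv2.resize(b,(369,300)); im[300:596,400:770]=cv2.resize(d,(370,296))
cv2.imwrite('pics/chk.png',im)
```

```text
0.019928755761800702 0.0 [-0.49930652 -0.23559514 -0.31072599] [0.53732179 0.34793849 0.00819951]
```

View pics/chk.png

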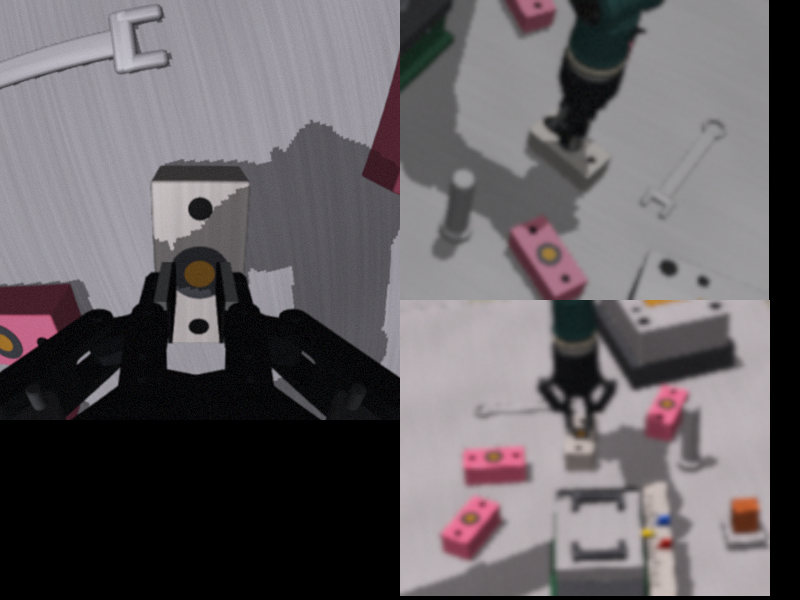

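The fingertips look to be above the block instead of around it. I'll check their actual height from depth.

Run:
```python
from h import *
c=cam('wrist');P=cloud(c)
E=np.array(c['extrinsics']);p,M,a=tool()
print('tcp',p,'cam in tool',np.round(M.T@(E[:3,3]-p),3))
def med(u0,u1,v0,v1): 
    q=P[v0:v1,u0:u1].reshape(-1,3); return np.round(np.nanmedian(q,0),3)
print('bench',med(200,220,100,140),'blocktop',med(270,290,190,200),'block centre',med(275,285,268,278))
for u in(245,250,255,305,310): print('finger',u,med(u-1,u+2,270,295), np.round(M.T@(med(u-1,u+2,270,295)-p),3))
for n in('scene','side'):
    c=cam(n);Q=cloud(c);d=np.hypot(Q[...,0]-p[0],Q[...,1]-p[1]);F=c['frame'].max(-1)
    m=(d<.035)&(F<60)&(Q[...,2]<.2); print(n,'dark z',np.round(np.percentile(Q[m][:,2],[0,5,20,50]),3),m.sum())
```

```text
tcp [0.53716916 0.34789742 0.00794473] cam in tool [ 0.085 -0.001 -0.182]
bench [0.518 0.431 0.   ] blocktop [0.549 0.388 0.04 ] block centre [0.538 0.347 0.041]
finger 245 [0.527 0.362 0.069] [ 0.011 -0.013 -0.061]
finger 250 [0.529 0.362 0.07 ] [ 0.012 -0.011 -0.062]
finger 255 [0.527 0.35  0.051] [-0.    -0.01  -0.043]
finger 305 [0.552 0.356 0.07 ] [ 0.011  0.012 -0.062]
finger 310 [0.554 0.355 0.07 ] [ 0.011  0.015 -0.062]
scene dark z [0.035 0.04  0.062 0.109] 189
side dark z [0.066 0.085 0.106 0.146] 205
```

Run:
```python
from h import *
c=cam('wrist');P=cloud(c);p,M,a=tool()
T=(P-p)@M   # tool coords
F=c['frame'].max(-1)
m=(abs(T[...,1])<.05)&(abs(T[...,0])<.03)&(T[...,2]>-.10)&(P[...,2]>.0455)
print('fingers closed: max tool z',np.round(np.percentile(T[m][:,2],[50,90,97,99,100]),4),m.sum())
for r in range(250,310,6):
    print(r,[ (u,int(F[r,u]),round(float(P[r,u,2]),3)) for u in range(236,330,6)])
```

```text
fingers closed: max tool z [-0.0907 -0.059  -0.0485 -0.0446 -0.0394] 10927
250 [(236, 100, 0.04), (242, 102, 0.04), (248, 102, 0.04), (254, 107, 0.039), (260, 94, 0.04), (266, 44, 0.041), (272, 34, 0.04), (278, 42, 0.04), (284, 44, 0.04), (290, 34, 0.041), (296, 70, 0.041), (302, 98, 0.04), (308, 99, 0.038), (314, 95, 0.04), (320, 101, 0.041), (326, 86, 0.0)]
256 [(236, 97, 0.04), (242, 101, 0.039), (248, 101, 0.04), (254, 98, 0.041), (260, 36, 0.04), (266, 41, 0.041), (272, 37, 0.041), (278, 40, 0.041), (284, 38, 0.04), (290, 36, 0.041), (296, 37, 0.04), (302, 45, 0.04), (308, 98, 0.039), (314, 101, 0.04), (320, 95, 0.04), (326, 87, 0.0)]
262 [(236, 97, 0.039), (242, 62, 0.051), (248, 60, 0.05), (254, 22, 0.051), (260, 37, 0.04), (266, 39, 0.04), (272, 69, 0.041), (278, 94, 0.041), (284, 86, 0.041), (290, 37, 0.041), (296, 30, 0.041), (302, 42, 0.051), (308, 60, 0.051), (314, 96, 0.041), (320, 101, 0.04), (326, 92, 0.0)]
268 [(236, 93, 0.04), (242, 47, 0.057), (248, 51, 0.056), (254, 11, 0.055), (260, 35, 0.041), (266, 70, 0.04), (272, 98, 0.041), (278, 98, 0.041), (284, 98, 0.042),
[... 1159 characters left out ...]
55, 0.04), (296, 15, 0.051), (302, 10, 0.077), (308, 50, 0.076), (314, 49, 0.077), (320, 10, 0.073), (326, 8, 0.071)]
298 [(236, 48, 0.081), (242, 46, 0.082), (248, 3, 0.082), (254, 0, 0.067), (260, 171, 0.039), (266, 173, 0.039), (272, 137, 0.039), (278, 90, 0.04), (284, 119, 0.04), (290, 168, 0.04), (296, 44, 0.06), (302, 10, 0.082), (308, 45, 0.082), (314, 48, 0.082), (320, 14, 0.076), (326, 13, 0.076)]
304 [(236, 10, 0.088), (242, 90, 0.084), (248, 6, 0.084), (254, 21, 0.066), (260, 170, 0.04), (266, 179, 0.039), (272, 178, 0.04), (278, 171, 0.04), (284, 180, 0.04), (290, 167, 0.04), (296, 67, 0.061), (302, 17, 0.085), (308, 86, 0.084), (314, 11, 0.087), (320, 12, 0.091), (326, 3, 0.09)]
```

Depth shows the fingertips at z≈0.050 while the reported TCP is at 0.008. The true finger ends are therefore about 42 mm behind the reported point, and the block is untouched. I'll open and go 44 mm lower, checking the force.

{"method": "apply_moves", "body": {
  "targets": [
    {"hand": 0.085,"tx": 0,"ty": 0,"tz": 0,"turn": 0},
    {"hand": 0.085,"tx": 0,"ty": 0,"tz": 0,"turn": 0},
    {"hand": 0.085,"tx": 0,"ty": 0,"tz": 0,"turn": 0},
    {"hand": 0.085,"tx": 0,"ty": 0,"tz": 0,"turn": 0},
    {"hand": 0.085,"tx": 0,"ty": 0,"tz": 0,"turn": 0},
    {"hand": 0.085,"tx": 0,"ty": 0,"tz": 0.01,"turn": 0},
    {"hand": 0.085,"tx": 0,"ty": 0,"tz": 0.01,"turn": 0},
    {"hand": 0.085,"tx": 0,"ty": 0,"tz": 0.01,"turn": 0},
    {"hand": 0.085,"tx": 0,"ty": 0,"tz": 0,"turn": 0},
    {"hand": 0.085,"tx": 0,"ty": 0,"tz": 0,"turn": 0}
  ]
}}

```text
time_s: 8.45
eef_pos: [0.5368, 0.3477, -0.0228]
eef_rot: [-0.0, 0.789, 0.614, -0.001]
wrist_force: [0.4, 0.3, 0.2]
finger_gap: 0.0855
grasp_force: 0.0
```

{"method": "apply_moves", "body": {
  "targets": [
    {"hand": 0.085,"tx": 0,"ty": 0.002,"tz": 0.007,"turn": 0},
    {"hand": 0.085,"tx": 0,"ty": 0,"tz": 0.006,"turn": 0},
    {"hand": 0.085,"tx": 0,"ty": 0,"tz": 0,"turn": 0},
    {"hand": 0.03,"tx": 0,"ty": 0,"tz": 0,"turn": 0},
    {"hand": 0.03,"tx": 0,"ty": 0,"tz": 0,"turn": 0},
    {"hand": 0.03,"tx": 0,"ty": 0,"tz": 0,"turn": 0},
    {"hand": 0.03,"tx": 0,"ty": 0,"tz": 0,"turn": 0},
    {"hand": 0.03,"tx": 0,"ty": 0,"tz": 0,"turn": 0},
    {"hand": 0.03,"tx": 0,"ty": 0,"tz": 0,"turn": 0},
    {"hand": 0.03,"tx": 0,"ty": 0,"tz": 0,"turn": 0}
  ]
}}

```text
time_s: 9.45
eef_pos: [0.5395, 0.3477, -0.0345]
eef_rot: [0.0, 0.789, 0.614, 0.0]
wrist_force: [-0.2, 0.1, 4.2]
finger_gap: 0.047
grasp_force: 64.4
```

Gripped (47 mm, 64 N). Lift and carry to a spot that gives a wrist view of the nest.

{"method": "apply_moves", "body": {
  "targets": [
    {"hand": 0.03,"tx": 0,"ty": 0,"tz": -0.03,"turn": 0},
    {"hand": 0.03,"tx": 0,"ty": 0,"tz": -0.05,"turn": 0},
    {"hand": 0.03,"tx": 0,"ty": 0,"tz": -0.05,"turn": 0},
    {"hand": 0.03,"tx": 0,"ty": 0,"tz": -0.05,"turn": 0},
    {"hand": 0.03,"tx": 0,"ty": 0,"tz": -0.05,"turn": -2.5},
    {"hand": 0.03,"tx": 0,"ty": 0,"tz": -0.05,"turn": -2.4},
    {"hand": 0.03,"tx": -0.03,"ty": 0.0025,"tz": 0,"turn": 0},
    {"hand": 0.03,"tx": -0.04,"ty": 0.0025,"tz": 0,"turn": 0},
    {"hand": 0.03,"tx": -0.045,"ty": 0.0025,"tz": 0,"turn": 0},
    {"hand": 0.03,"tx": -0.045,"ty": 0.0025,"tz": 0,"turn": 0}
  ]
}}

```text
time_s: 10.45
eef_pos: [0.521, 0.1851, 0.2429]
eef_rot: [-0.0, 0.762, 0.648, -0.002]
wrist_force: [0.6, 0.1, -5.8]
finger_gap: 0.0474
grasp_force: 64.7
```

{"method": "apply_moves", "body": {
  "targets": [
    {"hand": 0.03,"tx": -0.045,"ty": 0.0025,"tz": 0,"turn": 0},
    {"hand": 0.03,"tx": -0.045,"ty": 0.0025,"tz": 0,"turn": 0},
    {"hand": 0.03,"tx": -0.045,"ty": 0.0025,"tz": 0,"turn": 0},
    {"hand": 0.03,"tx": -0.045,"ty": 0.0025,"tz": 0,"turn": 0},
    {"hand": 0.03,"tx": -0.045,"ty": 0.0025,"tz": 0,"turn": 0},
    {"hand": 0.03,"tx": -0.045,"ty": 0.0025,"tz": 0,"turn": 0},
    {"hand": 0.03,"tx": -0.03,"ty": 0,"tz": 0,"turn": 0},
    {"hand": 0.03,"tx": 0,"ty": 0,"tz": 0,"turn": 0},
    {"hand": 0.03,"tx": 0,"ty": 0,"tz": 0,"turn": 0},
    {"hand": 0.03,"tx": 0,"ty": 0,"tz": 0,"turn": 0}
  ]
}}

```text
time_s: 11.45
eef_pos: [0.4888, -0.1091, 0.2441]
eef_rot: [-0.001, 0.761, 0.648, -0.0]
wrist_force: [-0.9, 1.3, -5.2]
finger_gap: 0.0472
grasp_force: 64.7
```

```bash
cat > nest.py <<'E'
from h import *
c=cam('wrist'); np.savez('w3.npz',**c)
P=cloud(c);x,y,z=P[...,0],P[...,1],P[...,2]
q=(abs(x-.506)<.09)&(abs(y+.005)<.1)
for a,b in((.144,.156),(.158,.168)):
    k=(q&(z>a)&(z<b)).astype(np.uint8); k=cv2.morphologyEx(k,cv2.MORPH_CLOSE,np.ones((3,3)))
    n,L,S,C=cv2.connectedComponentsWithStats(k)
    for i in range(1,n):
        if S[i,4]>60:
            hu=cv2.convexHull(np.argwhere(L==i)[:,::-1].astype(np.int32))[:,0]
            w=np.array([onplane(c,u,v_,.15 if a<.15 else .162)[:2]*1000 for u,v_ in hu],np.float32); print(a,S[i],np.round(np.nanmedian(z[L==i]),4),cv2.minAreaRect(w))
T=(P-tool()[0])@tool()[1]
m=(abs(T[...,1])<.024)&(T[...,2]>-.085)&(T[...,2]<-.06)&(abs(T[...,0])<.06)
print('insert top in tool x range',np.round(np.nanpercentile(T[m][:,0],[1,50,99,99.8]),4),'z',np.nanmedian(T[m][:,2]),m.sum())
cv2.imwrite('pics/w3.png',c['frame'][:,:,::-1])
print(go([.5066,-.0031,.1155],80.7))
E
python3 nest.py
```

```text
0.144 [  206     0   143   166 19534] 0.1501 ((506.2845764160156, -4.709968566894531), (146.0621795654297, 119.72161102294922), 80.88965606689453)
0.144 [375 105  11   9  83] 0.1457 ((590.1394653320312, -40.943504333496094), (7.025753021240234, 9.244790077209473), 84.54451751708984)
0.158 [ 231    0   93   37 1890] 0.1619 ((514.2283325195312, 46.51740646362305), (31.669376373291016, 73.53782653808594), 80.29259490966797)
0.158 [ 232  120   92   36 1804] 0.1621 ((498.70257568359375, -52.306373596191406), (28.91908073425293, 73.96768188476562), 80.86917114257812)
insert top in tool x range [-0.029   0.0202  0.0485  0.0487] z -0.07444086716581476 20607
(array([0.107 , 0.0006, 0.129 ]), 'turn', np.float64(0.18), 'pos', array([ 0.4892, -0.1088,  0.2444]), 'x-angle', np.float64(80.88))
```

View pics/w3.png

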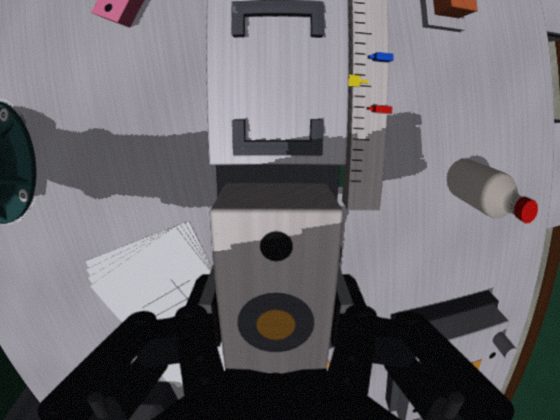

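The end walls put the nest centre at (0.5065, -0.0029), yaw 80.7°, same as the first measurement. In the picture the walls span columns 232–325, and the insert sits 1.3 mm back in the grip. Next I'll move over the nest and part way down.

{"method": "apply_moves", "body": {
  "targets": [
    {"hand": 0.03,"tx": 0.03,"ty": 0.0005,"tz": 0,"turn": 0.2},
    {"hand": 0.03,"tx": 0.03,"ty": 0,"tz": 0,"turn": 0},
    {"hand": 0.03,"tx": 0.03,"ty": 0,"tz": 0,"turn": 0},
    {"hand": 0.03,"tx": 0.0185,"ty": 0,"tz": 0,"turn": 0},
    {"hand": 0.03,"tx": 0,"ty": 0,"tz": 0.03,"turn": 0},
    {"hand": 0.03,"tx": 0,"ty": 0,"tz": 0.04,"turn": 0},
    {"hand": 0.03,"tx": 0,"ty": 0,"tz": 0.035,"turn": 0},
    {"hand": 0.03,"tx": 0,"ty": 0,"tz": 0,"turn": 0},
    {"hand": 0.03,"tx": 0,"ty": 0,"tz": 0,"turn": 0},
    {"hand": 0.03,"tx": 0,"ty": 0,"tz": 0,"turn": 0}
  ]
}}

```text
time_s: 12.5
eef_pos: [0.51, -0.0026, 0.1419]
eef_rot: [0.001, 0.763, 0.647, 0.002]
wrist_force: [-0.4, -0.2, -5.3]
finger_gap: 0.047
grasp_force: 65.2
```

```bash
python3 -c "
from h import *
print(go([.5065+.0013*.16,-.0029+.0013*.987,.1155],80.7))"
```

```text
(array([ 0.0004, -0.0035,  0.0264]), 'turn', np.float64(-0.12), 'pos', array([ 0.51  , -0.0026,  0.1419]), 'x-angle', np.float64(80.58))
```

{"method": "apply_moves", "body": {
  "targets": [
    {"hand": 0.03,"tx": 0.0005,"ty": -0.0035,"tz": 0,"turn": -0.1},
    {"hand": 0.03,"tx": 0,"ty": 0,"tz": 0.006,"turn": 0},
    {"hand": 0.03,"tx": 0,"ty": 0,"tz": 0.006,"turn": 0},
    {"hand": 0.03,"tx": 0,"ty": 0,"tz": 0,"turn": 0},
    {"hand": 0.03,"tx": 0,"ty": 0,"tz": 0,"turn": 0},
    {"hand": 0.03,"tx": 0,"ty": 0,"tz": 0,"turn": 0},
    {"hand": 0.03,"tx": 0,"ty": 0,"tz": 0,"turn": 0},
    {"hand": 0.03,"tx": 0,"ty": 0,"tz": 0,"turn": 0},
    {"hand": 0.03,"tx": 0,"ty": 0,"tz": 0,"turn": 0},
    {"hand": 0.03,"tx": 0,"ty": 0,"tz": 0,"turn": 0}
  ]
}}

```text
time_s: 13.5
eef_pos: [0.5045, -0.0025, 0.128]
eef_rot: [-0.0, 0.763, 0.647, -0.0]
wrist_force: [-1.0, 0.4, -5.4]
finger_gap: 0.0474
grasp_force: 65.4
```

```bash
python3 -c "
from h import *
print(go([.5065+.0013*.16,-.0029+.0013*.987,.1155],80.7))"
```

```text
(array([0.0013, 0.002 , 0.0125]), 'turn', np.float64(-0.08), 'pos', array([ 0.5045, -0.0025,  0.128 ]), 'x-angle', np.float64(80.62))
```

{"method": "apply_moves", "body": {
  "targets": [
    {"hand": 0.03,"tx": 0.001,"ty": 0.0015,"tz": 0,"turn": 0},
    {"hand": 0.03,"tx": 0,"ty": 0,"tz": 0,"turn": 0},
    {"hand": 0.03,"tx": 0,"ty": 0,"tz": 0.003,"turn": 0},
    {"hand": 0.03,"tx": 0,"ty": 0,"tz": 0.003,"turn": 0},
    {"hand": 0.03,"tx": 0,"ty": 0,"tz": 0.003,"turn": 0},
    {"hand": 0.03,"tx": 0,"ty": 0,"tz": 0.003,"turn": 0},
    {"hand": 0.03,"tx": 0,"ty": 0,"tz": 0,"turn": 0},
    {"hand": 0.03,"tx": 0,"ty": 0,"tz": 0,"turn": 0},
    {"hand": 0.03,"tx": 0,"ty": 0,"tz": 0,"turn": 0},
    {"hand": 0.03,"tx": 0,"ty": 0,"tz": 0,"turn": 0}
  ]
}}

```text
time_s: 14.5
eef_pos: [0.5061, -0.0018, 0.116]
eef_rot: [-0.0, 0.763, 0.647, -0.0]
wrist_force: [-0.0, 0.3, -5.5]
finger_gap: 0.0474
grasp_force: 65.4
```

```bash
python3 -c "
from h import *
print(go([.5065+.0013*.16,-.0029+.0013*.987,.1155],80.7))
c=cam('wrist');P=cloud(c);T=(P-tool()[0])@tool()[1]
m=(abs(T[...,1])<.022)&(abs(T[...,0]-.04)<.006)&(T[...,2]<-.06)&(T[...,2]>-.09);print('top z',np.nanmedian(P[m][:,2]))"
```

```text
(array([0.0003, 0.0005, 0.0005]), 'turn', np.float64(-0.09), 'pos', array([ 0.5061, -0.0018,  0.116 ]), 'x-angle', np.float64(80.61))
top z 0.1907074840456956
```

{"method": "apply_moves", "body": {
  "targets": [
    {"hand": 0.03,"tx": 0,"ty": 0,"tz": 0.001,"turn": 0},
    {"hand": 0.03,"tx": 0,"ty": 0,"tz": 0,"turn": 0},
    {"hand": 0.075,"tx": 0,"ty": 0,"tz": 0,"turn": 0},
    {"hand": 0.075,"tx": 0,"ty": 0,"tz": 0,"turn": 0},
    {"hand": 0.075,"tx": 0,"ty": 0,"tz": 0,"turn": 0},
    {"hand": 0.075,"tx": 0,"ty": 0,"tz": 0,"turn": 0},
    {"hand": 0.075,"tx": 0,"ty": 0,"tz": -0.02,"turn": 0},
    {"hand": 0.075,"tx": 0,"ty": 0,"tz": -0.04,"turn": 0},
    {"hand": 0.075,"tx": 0,"ty": 0,"tz": -0.04,"turn": 0},
    {"hand": 0.075,"tx": 0,"ty": 0,"tz": -0.04,"turn": 0}
  ]
}}

```text
time_s: 15.55
eef_pos: [0.5059, -0.0017, 0.2564]
eef_rot: [-0.0, 0.762, 0.647, -0.0]
wrist_force: [1.0, 0.3, -0.5]
finger_gap: 0.0751
grasp_force: 0.0
```

{"method": "apply_moves", "body": {
  "targets": [
    {"hand": 0.06,"tx": -0.03,"ty": 0,"tz": 0,"turn": 0},
    {"hand": 0.06,"tx": -0.03,"ty": 0,"tz": 0,"turn": 0},
    {"hand": 0.06,"tx": -0.03,"ty": 0,"tz": 0,"turn": 0},
    {"hand": 0.06,"tx": -0.02,"ty": 0,"tz": 0,"turn": 0},
    {"hand": 0.06,"tx": 0,"ty": 0,"tz": 0,"turn": 0},
    {"hand": 0.06,"tx": 0,"ty": 0,"tz": 0,"turn": 0},
    {"hand": 0.06,"tx": 0,"ty": 0,"tz": 0,"turn": 0},
    {"hand": 0.06,"tx": 0,"ty": 0,"tz": 0,"turn": 0},
    {"hand": 0.06,"tx": 0,"ty": 0,"tz": 0,"turn": 0},
    {"hand": 0.06,"tx": 0,"ty": 0,"tz": 0,"turn": 0}
  ]
}}

```text
time_s: 16.55
eef_pos: [0.4884, -0.1096, 0.255]
eef_rot: [-0.0, 0.762, 0.647, 0.0]
wrist_force: [-0.5, 0.3, -0.3]
finger_gap: 0.0602
grasp_force: 0.0
```

```bash
cat > ptr.py <<'E'
from h import *
Y=np.array([np.cos(np.radians(80.7)),np.sin(np.radians(80.7)),0]);X=np.array([Y[1],-Y[0],0]);N=np.array([.5065,-.0029,.15])
def tips(n='wrist'):
    c=cam(n);P=cloud(c);F=cv2.cvtColor(c['frame'],cv2.COLOR_RGB2HSV);h,s,v=[F[...,i] for i in range(3)]
    L=(P-N);a,b=L@X,L@Y
    roi=(a>.05)&(a<.13)&(abs(b)<.09)&(P[...,2]>.11)&(P[...,2]<.16); out={}
    for k,mm in dict(yellow=(h>20)&(h<38)&(s>100),red=((h<8)|(h>172))&(s>100),blue=(h>100)&(h<130)&(s>100)).items():
        m=cv2.morphologyEx((mm&roi).astype(np.uint8),cv2.MORPH_OPEN,np.ones((2,2)))
        nn,Lb,S,_=cv2.connectedComponentsWithStats(m)
        if nn<2: continue
        q=np.argwhere(Lb==1+np.argmax(S[1:,4])); w=np.array([onplane(c,u,v_,.137)-N for v_,u in q]); wx,wy=w@X,w@Y
        e=wx.max()-.008 if k=='yellow' else wx.min()+.008
        t=wy[wx>e] if k=='yellow' else wy[wx<e]
        out[k]=np.round([np.median(wy),np.median(t),wx.min(),wx.max(),len(q)],4).tolist()
    return c,P,F,out
E
python3 - <<'E'
from ptr import *
c,P,F,o=tips(); print(o)
if 'red' in o: print('red-yellow',o['red'][0]-o['yellow'][0],o['red'][1]-o['yellow'][1])
L=P-N;a,b,z=L@X,L@Y,P[...,2]
m=((abs(a)<.04)&(abs(b)<.06)&(z>.18)&(z<.2)).astype(np.uint8)
vu=np.argwhere(m); print('insert top z',np.nanpercentile(z[m>0],[5,50,95]))
hu=cv2.convexHull(vu[:,::-1].astype(np.int32))[:,0]; w=np.array([onplane(c,u,v,.19)-N for u,v in hu]); print(cv2.minAreaRect(np.c_[w@X,w@Y].astype(np.float32)*1000))
# handle (red) region
h,s=F[...,0],F[...,1]
red=((h<8)|(h>172))&(s>100)&(b<-.1)&(abs(a)<.12)
q=P[red]-N; print('handle n',red.sum())
hx,hy,hz=q@X,q@Y,q[:,2]+.15
for y0 in np.arange(-.30,-.16,.015):
    k=abs(hy-y0)<.0075
    if k.sum()>10: print(round(y0,3),k.sum(),np.round([np.median(hx[k]),hx[k].min(),hx[k].max(),np.median(hz[k]),hz[k].max()],4))
cv2.imwrite('pics/w4.png',c['frame'][:,:,::-1])
print(bot.read_state()['eef_pos'])
E
```

```text
{'yellow': [-0.0005, -0.0006, 0.0639, 0.0812, 153.0], 'red': [-0.0247, -0.0247, 0.0827, 0.1048, 148.0], 'blue': [0.0235, 0.0229, 0.0819, 0.1046, 161.0]}
red-yellow -0.0242 -0.0241
insert top z [0.1889107  0.19015343 0.19139449]
((-1.0057945251464844, -0.16114044189453125), (98.79459381103516, 47.707908630371094), 89.6959457397461)
handle n 1132
-0.27 156 [0.053  0.0446 0.0649 0.1217 0.1248]
-0.255 168 [0.0536 0.0448 0.0641 0.1218 0.1244]
-0.24 177 [0.0531 0.0446 0.0654 0.1216 0.1249]
-0.225 188 [0.0533 0.0444 0.0653 0.1216 0.1245]
-0.21 193 [0.0541 0.0448 0.0655 0.1219 0.1246]
-0.195 50 [0.0598 0.0515 0.0649 0.1218 0.1246]
-0.18 25 [0.049  0.038  0.0585 0.1543 0.1626]
[ 0.48834531 -0.10985619  0.25498679]
```

View pics/w4.png

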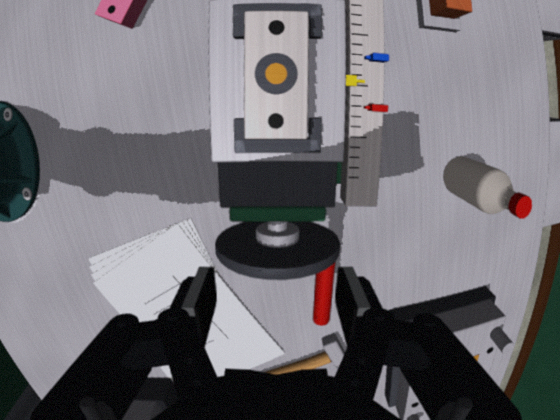

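The insert sits flat in the nest, off by 1.0 mm in x and 0.2 mm in y, with its top at 0.190. The yellow pointer must go 24.2 mm to -y, which is 1.613 turns anticlockwise. The handle is at nest x = +54 mm, z = 113 mm. I'll flip the tool half a turn so the wrist camera stays clear of the wheel, after checking the joint room.

Run:
```python
from ptr import *
s=bot.read_state(); print(np.round(s['joint_pos'],2),np.round(s['wrist_force'],1))
print(N+X*.0545+Y*-.243, go(N+X*.0545+Y*-.243,80.7))
c=cam('scene');P=cloud(c);F=cv2.cvtColor(c['frame'],cv2.COLOR_RGB2HSV);h,sa=F[...,0],F[...,1]
L=P-N;a,b=L@X,L@Y
red=((h<8)|(h>172))&(sa>100)&(b<-.12)&(b>-.33)&(abs(a)<.1)
print('handle y range scene',np.round(np.nanpercentile(b[red],[1,50,99]),3),'x',np.nanpercentile(a[red],[2,98]),'z',np.nanpercentile(P[red][:,2],[2,50,98]),red.sum())
```

```text
[ 0.55  0.26 -0.5   2.02  0.16  0.89 -0.21] [-0.8  0.6 -0.1]
[ 0.52101391 -0.25151335  0.15      ] (array([-0.1345,  0.0552,  0.105 ]), 'turn', np.float64(-0.03), 'pos', array([ 0.4883, -0.1099,  0.255 ]), 'x-angle', np.float64(80.67))
handle y range scene [-0.276 -0.231 -0.192] x [0.04938772 0.06765612] z [0.11041266 0.11771479 0.12428433] 123
```

Run:
```python
from h import *
p,M,a=tool()
for n in('scene','side'):
    P=cloud(cam(n));T=(P-p)@M
    m=(abs(T[...,1])<.1)&(T[...,2]<-.02)&(T[...,2]>-.36)&(abs(T[...,0])<.16)
    print(n,m.sum())
    for z0 in np.arange(-.34,-.02,.03):
        k=m&(abs(T[...,2]-z0)<.015)
        if k.sum(): print(round(z0,2),k.sum(),'x',np.round(np.percentile(T[k][:,0],[0,2,98,100]),3),'y',np.round(np.percentile(T[k][:,1],[0,100]),3))
```

```text
scene 2516
-0.34 415 x [-0.029 -0.026  0.05   0.052] y [-0.069  0.051]
-0.31 232 x [-0.028 -0.019  0.047  0.049] y [-0.033  0.041]
-0.28 251 x [-0.023 -0.015  0.042  0.043] y [-0.02   0.036]
-0.25 224 x [-0.028 -0.017  0.037  0.038] y [-0.026  0.038]
-0.22 263 x [-0.03  -0.022  0.038  0.041] y [-0.029  0.038]
-0.19 239 x [-0.026 -0.016  0.039  0.042] y [-0.024  0.04 ]
-0.16 163 x [-0.019 -0.011  0.038  0.039] y [-0.064  0.073]
-0.13 271 x [-0.014 -0.009  0.021  0.024] y [-0.07   0.069]
-0.1 221 x [-0.013 -0.01   0.018  0.02 ] y [-0.067  0.066]
-0.07 111 x [-0.012 -0.009  0.014  0.014] y [-0.052  0.047]
-0.04 31 x [-0.011 -0.009  0.014  0.014] y [-0.045  0.042]
side 2125
-0.34 282 x [-0.051 -0.049 -0.03  -0.026] y [-0.049  0.047]
-0.31 160 x [-0.047 -0.044 -0.009 -0.006] y [-0.034  0.039]
-0.28 216 x [-0.037 -0.035 -0.009 -0.002] y [-0.032  0.034]
-0.25 227 x [-0.04  -0.036 -0.005  0.002] y [-0.032  0.036]
-0.22 231 x [-0.039 -0.038 -0.001  0.008] y [-0.036  0.038]
-0.19 212 x [-0.042 -0.04  -0.008 -0.006] y [-0.035  0.038]
-0.16 226 x [-0.037 -0.034  0.01   0.013] y [-0.066  0.069]
-0.13 254 x [-0.024 -0.02   0.002  0.012] y [-0.066  0.069]
-0.1 180 x [-0.017 -0.016  0.013  0.018] y [-0.062  0.063]
-0.07 67 x [-0.018 -0.015  0.003  0.005] y [-0.046  0.045]
-0.04 6 x [-0.01  -0.009 -0.003 -0.003] y [-0.032  0.042]
```

No hardware sits at the camera's position: the tool cloud stays within 42 mm in x, against 61 mm to the wheel. No flip needed, so I'll go over the handle as is.

{"method": "apply_moves", "body": {
  "targets": [
    {"hand": 0.06,"tx": -0.035,"ty": 0.014,"tz": 0,"turn": 0},
    {"hand": 0.06,"tx": -0.035,"ty": 0.014,"tz": 0,"turn": 0},
    {"hand": 0.06,"tx": -0.035,"ty": 0.014,"tz": 0,"turn": 0},
    {"hand": 0.06,"tx": -0.031,"ty": 0.013,"tz": 0,"turn": 0},
    {"hand": 0.06,"tx": 0,"ty": 0,"tz": 0.04,"turn": 0},
    {"hand": 0.06,"tx": 0,"ty": 0,"tz": 0.05,"turn": 0},
    {"hand": 0.06,"tx": 0,"ty": 0,"tz": 0.03,"turn": 0},
    {"hand": 0.06,"tx": 0,"ty": 0,"tz": 0,"turn": 0},
    {"hand": 0.06,"tx": 0,"ty": 0,"tz": 0,"turn": 0},
    {"hand": 0.06,"tx": 0,"ty": 0,"tz": 0,"turn": 0}
  ]
}}

```text
time_s: 17.75
eef_pos: [0.5223, -0.254, 0.137]
eef_rot: [0.002, 0.763, 0.647, 0.001]
wrist_force: [0.8, 0.4, 0.6]
finger_gap: 0.0597
grasp_force: 0.0
```

Run:
```python
from ptr import *
t=N+X*.0545+Y*-.245; t[2]=.0555; print(go(t,80.7))
c=cam('wrist');P=cloud(c);F=cv2.cvtColor(c['frame'],cv2.COLOR_RGB2HSV);h,s=F[...,0],F[...,1]
p,M,_=tool();T=(P-p)@M
red=((h<8)|(h>172))&(s>100)&(abs(T[...,1])<.04)&(abs(T[...,0])<.1)&(P[...,2]<.15)
q=T[red];print(red.sum(),'handle tool x',np.round(np.percentile(q[:,0],[1,99]),4),'y',np.round(np.percentile(q[:,1],[1,50,99]),4),'z top',np.percentile(P[red][:,2],[50,95]))
```

```text
(array([ 0.0003, -0.002 ,  0.0815]), 'turn', np.float64(-0.08), 'pos', array([ 0.5223, -0.254 ,  0.137 ]), 'x-angle', np.float64(80.62))
3901 handle tool x [-0.0321  0.0538] y [-0.0111 -0.001   0.0091] z top [0.12179044 0.12368697]
```

{"method": "apply_moves", "body": {
  "targets": [
    {"hand": 0.06,"tx": 0,"ty": -0.001,"tz": 0.03,"turn": 0},
    {"hand": 0.06,"tx": 0,"ty": 0,"tz": 0.03,"turn": 0},
    {"hand": 0.06,"tx": 0,"ty": 0,"tz": 0.021,"turn": 0},
    {"hand": 0.06,"tx": 0,"ty": 0,"tz": 0,"turn": 0},
    {"hand": 0.01,"tx": 0,"ty": 0,"tz": 0,"turn": 0},
    {"hand": 0.01,"tx": 0,"ty": 0,"tz": 0,"turn": 0},
    {"hand": 0.01,"tx": 0,"ty": 0,"tz": 0,"turn": 0},
    {"hand": 0.01,"tx": 0,"ty": 0,"tz": 0,"turn": 0},
    {"hand": 0.01,"tx": 0,"ty": 0,"tz": 0,"turn": 0},
    {"hand": 0.01,"tx": 0,"ty": 0,"tz": 0,"turn": 0}
  ]
}}

```text
time_s: 18.8
eef_pos: [0.5224, -0.2541, 0.0552]
eef_rot: [0.002, 0.763, 0.647, 0.002]
wrist_force: [4.8, -2.2, 2.2]
finger_gap: 0.0203
grasp_force: 58.6
```

Run:
```python
from ptr import *
p,M,a=tool(); d=p-N; print('nest frame tcp',d@X,d@Y,p[2],a)
s=bot.read_state(); print(s['finger_gap'],s['grasp_force'],np.round(s['wrist_force'],1))
# circle steps: angle th from up toward +x ; y_tool = +X ; z_tool down. CCW = decreasing th
th=np.radians(81-20*np.arange(0,30)); y=.055*np.sin(th); z=.055*np.cos(th)
for i in range(29): print(i,round(81-20*(i+1)),'ty',round((y[i+1]-y[i]),4),'tz',round(-(z[i+1]-z[i]),4))
```

```text
nest frame tcp 0.05624650342538752 -0.2453754457724034 0.05521226618940882 80.62429219156303
0.020284377523086556 58.56311738491058 [ 4.8 -2.2  2.2]
0 61 ty -0.0062 tz -0.0181
1 41 ty -0.012 tz -0.0148
2 21 ty -0.0164 tz -0.0098
3 1 ty -0.0188 tz -0.0036
4 -19 ty -0.0189 tz 0.003
5 -39 ty -0.0167 tz 0.0093
6 -59 ty -0.0125 tz 0.0144
7 -79 ty -0.0068 tz 0.0178
8 -99 ty -0.0003 tz 0.0191
9 -119 ty 0.0062 tz 0.0181
10 -139 ty 0.012 tz 0.0148
11 -159 ty 0.0164 tz 0.0098
12 -179 ty 0.0188 tz 0.0036
13 -199 ty 0.0189 tz -0.003
14 -219 ty 0.0167 tz -0.0093
15 -239 ty 0.0125 tz -0.0144
16 -259 ty 0.0068 tz -0.0178
17 -279 ty 0.0003 tz -0.0191
18 -299 ty -0.0062 tz -0.0181
19 -319 ty -0.012 tz -0.0148
20 -339 ty -0.0164 tz -0.0098
21 -359 ty -0.0188 tz -0.0036
22 -379 ty -0.0189 tz 0.003
23 -399 ty -0.0167 tz 0.0093
24 -419 ty -0.0125 tz 0.0144
25 -439 ty -0.0068 tz 0.0178
26 -459 ty -0.0003 tz 0.0191
27 -479 ty 0.0062 tz 0.0181
28 -499 ty 0.012 tz 0.0148
```

Gripped. Now crank anticlockwise, 20° per row.

{"method": "apply_moves", "body": {
  "targets": [
    {"hand": 0.01,"tx": 0,"ty": -0.006,"tz": -0.018,"turn": 0},
    {"hand": 0.01,"tx": 0,"ty": -0.012,"tz": -0.015,"turn": 0},
    {"hand": 0.01,"tx": 0,"ty": -0.0165,"tz": -0.01,"turn": 0},
    {"hand": 0.01,"tx": 0,"ty": -0.019,"tz": -0.0035,"turn": 0},
    {"hand": 0.01,"tx": 0,"ty": -0.019,"tz": 0.003,"turn": 0},
    {"hand": 0.01,"tx": 0,"ty": -0.0165,"tz": 0.009,"turn": 0},
    {"hand": 0.01,"tx": 0,"ty": -0.0125,"tz": 0.0145,"turn": 0},
    {"hand": 0.01,"tx": 0,"ty": -0.007,"tz": 0.018,"turn": 0},
    {"hand": 0.01,"tx": 0,"ty": 0,"tz": 0,"turn": 0},
    {"hand": 0.01,"tx": 0,"ty": 0,"tz": 0,"turn": 0}
  ]
}}

```text
time_s: 19.8
eef_pos: [0.4144, -0.2367, 0.0557]
eef_rot: [0.001, 0.763, 0.647, 0.001]
wrist_force: [4.9, -2.6, -4.5]
finger_gap: 0.0198
grasp_force: 60.0
```

```bash
cat > st.py <<'E'
from ptr import *
import sys
p,M,a=tool(); d=p-N; s=bot.read_state()
print('nest tcp',np.round([d@X,d@Y,p[2]],4),'xang',round(a,2),'gap',round(s['finger_gap'],4),round(s['grasp_force']),np.round(s['wrist_force'],1))
o=tips('scene')[3]; print(o)
t=np.radians(float(sys.argv[1])); print('err ty,tz',round(.055*np.sin(t)-d@X,4),round(p[2]-(.105-.058+.055*np.cos(t)),4))
E
python3 st.py -79
```

```text
nest tcp [-0.0531 -0.2456  0.0557] xang 80.62 gap 0.0198 60 [ 4.9 -2.6 -4.5]
{'yellow': [-0.0006, 0.0001, 0.0596, 0.0774, 21.0], 'red': [-0.0197, -0.0204, 0.086, 0.1007, 12.0], 'blue': [0.028, 0.0274, 0.0843, 0.0988, 11.0]}
err ty,tz -0.0009 -0.0018
```

Pointer moved as expected (about 6 mm so far). Continue.

{"method": "apply_moves", "body": {
  "targets": [
    {"hand": 0.01,"tx": 0,"ty": -0.001,"tz": 0.0185,"turn": 0},
    {"hand": 0.01,"tx": 0,"ty": 0.006,"tz": 0.018,"turn": 0},
    {"hand": 0.01,"tx": 0,"ty": 0.012,"tz": 0.015,"turn": 0},
    {"hand": 0.01,"tx": 0,"ty": 0.0165,"tz": 0.01,"turn": 0},
    {"hand": 0.01,"tx": 0,"ty": 0.019,"tz": 0.0035,"turn": 0},
    {"hand": 0.01,"tx": 0,"ty": 0.019,"tz": -0.003,"turn": 0},
    {"hand": 0.01,"tx": 0,"ty": 0.0165,"tz": -0.009,"turn": 0},
    {"hand": 0.01,"tx": 0,"ty": 0.0125,"tz": -0.0145,"turn": 0},
    {"hand": 0.01,"tx": 0,"ty": 0.007,"tz": -0.018,"turn": 0},
    {"hand": 0.01,"tx": 0,"ty": 0,"tz": 0,"turn": 0}
  ]
}}

```text
time_s: 20.85
eef_pos: [0.5214, -0.254, 0.0368]
eef_rot: [0.002, 0.763, 0.647, 0.002]
wrist_force: [6.2, -1.9, 0.9]
finger_gap: 0.0201
grasp_force: 61.9
```

```bash
python3 st.py -259
```

```text
nest tcp [ 0.0553 -0.2454  0.0368] xang 80.62 gap 0.0201 62 [ 6.2 -1.9  0.9]
{'yellow': [-0.008, -0.0073, 0.0608, 0.0786, 20.0], 'red': [-0.0197, -0.0204, 0.086, 0.1007, 12.0], 'blue': [0.0284, 0.0274, 0.0843, 0.1016, 13.0]}
err ty,tz -0.0013 0.0003
```

Good. Steps 17–25 next.

{"method": "apply_moves", "body": {
  "targets": [
    {"hand": 0.01,"tx": 0,"ty": -0.001,"tz": -0.019,"turn": 0},
    {"hand": 0.01,"tx": 0,"ty": -0.006,"tz": -0.018,"turn": 0},
    {"hand": 0.01,"tx": 0,"ty": -0.012,"tz": -0.015,"turn": 0},
    {"hand": 0.01,"tx": 0,"ty": -0.0165,"tz": -0.01,"turn": 0},
    {"hand": 0.01,"tx": 0,"ty": -0.019,"tz": -0.0035,"turn": 0},
    {"hand": 0.01,"tx": 0,"ty": -0.019,"tz": 0.003,"turn": 0},
    {"hand": 0.01,"tx": 0,"ty": -0.0165,"tz": 0.009,"turn": 0},
    {"hand": 0.01,"tx": 0,"ty": -0.0125,"tz": 0.0145,"turn": 0},
    {"hand": 0.01,"tx": 0,"ty": -0.007,"tz": 0.018,"turn": 0},
    {"hand": 0.01,"tx": 0,"ty": 0,"tz": 0,"turn": 0}
  ]
}}

```text
time_s: 21.9
eef_pos: [0.4145, -0.2367, 0.0556]
eef_rot: [0.003, 0.763, 0.647, 0.003]
wrist_force: [8.6, -5.1, -3.9]
finger_gap: 0.0204
grasp_force: 61.5
```

```bash
python3 st.py -439
```

```text
nest tcp [-0.053  -0.2455  0.0556] xang 80.62 gap 0.0204 62 [ 8.6 -5.1 -3.9]
{'yellow': [-0.0163, -0.0168, 0.06, 0.077, 18.0], 'red': [-0.0197, -0.0204, 0.086, 0.1007, 12.0], 'blue': [0.028, 0.0274, 0.0843, 0.0988, 11.0]}
err ty,tz -0.001 -0.0019
```

{"method": "apply_moves", "body": {
  "targets": [
    {"hand": 0.01,"tx": 0,"ty": -0.001,"tz": 0.0185,"turn": 0},
    {"hand": 0.01,"tx": 0,"ty": 0.006,"tz": 0.018,"turn": 0},
    {"hand": 0.01,"tx": 0,"ty": 0.012,"tz": 0.014,"turn": 0},
    {"hand": 0.01,"tx": 0,"ty": 0,"tz": 0,"turn": 0},
    {"hand": 0.01,"tx": 0,"ty": 0,"tz": 0,"turn": 0},
    {"hand": 0.01,"tx": 0,"ty": 0,"tz": 0,"turn": 0},
    {"hand": 0.01,"tx": 0,"ty": 0,"tz": 0,"turn": 0},
    {"hand": 0.01,"tx": 0,"ty": 0,"tz": 0,"turn": 0},
    {"hand": 0.01,"tx": 0,"ty": 0,"tz": 0,"turn": 0},
    {"hand": 0.01,"tx": 0,"ty": 0,"tz": 0,"turn": 0}
  ]
}}

```text
time_s: 22.95
eef_pos: [0.4331, -0.2397, 0.0071]
eef_rot: [0.005, 0.762, 0.647, 0.003]
wrist_force: [7.4, -3.7, 5.3]
finger_gap: 0.0201
grasp_force: 62.6
```

```bash
python3 st.py -499; python3 -c "
from ptr import *
o=tips('wrist')[3];print('wrist',o);o=tips('side')[3];print('side',o)"
```

```text
nest tcp [-0.0341 -0.2456  0.0071] xang 80.64 gap 0.0201 63 [ 7.4 -3.7  5.3]
{'yellow': [-0.0177, -0.017, 0.0591, 0.077, 21.0], 'red': [-0.0188, -0.0204, 0.086, 0.1036, 14.0], 'blue': [0.0284, 0.0274, 0.0843, 0.1016, 13.0]}
err ty,tz -0.002 0.0016
wrist {}
side {'yellow': [-0.0237, -0.0239, 0.0662, 0.0802, 13.0], 'red': [-0.0227, -0.0225, 0.0902, 0.1043, 16.0], 'blue': [0.0256, 0.0256, 0.0929, 0.1041, 11.0]}
```

Near the mark. I'll release, lift straight up and look.

{"method": "apply_moves", "body": {
  "targets": [
    {"hand": 0.06,"tx": 0,"ty": 0,"tz": 0,"turn": 0},
    {"hand": 0.06,"tx": 0,"ty": 0,"tz": 0,"turn": 0},
    {"hand": 0.06,"tx": 0,"ty": 0,"tz": 0,"turn": 0},
    {"hand": 0.06,"tx": 0,"ty": 0,"tz": 0,"turn": 0},
    {"hand": 0.06,"tx": 0,"ty": 0,"tz": -0.02,"turn": 0},
    {"hand": 0.06,"tx": 0,"ty": 0,"tz": -0.04,"turn": 0},
    {"hand": 0.06,"tx": 0,"ty": 0,"tz": -0.05,"turn": 0},
    {"hand": 0.06,"tx": 0,"ty": 0,"tz": -0.05,"turn": 0},
    {"hand": 0.06,"tx": 0,"ty": 0,"tz": -0.05,"turn": 0},
    {"hand": 0.06,"tx": 0,"ty": 0,"tz": -0.04,"turn": 0}
  ]
}}

```text
time_s: 24.1
eef_pos: [0.4264, -0.2378, 0.2583]
eef_rot: [0.0, 0.763, 0.647, -0.0]
wrist_force: [0.9, -1.1, -0.2]
finger_gap: 0.0602
grasp_force: 0.0
```

{"method": "apply_moves", "body": {
  "targets": [
    {"hand": 0.06,"tx": 0.03,"ty": 0.01,"tz": 0,"turn": 0},
    {"hand": 0.06,"tx": 0.03,"ty": 0.01,"tz": 0,"turn": 0},
    {"hand": 0.06,"tx": 0.03,"ty": 0.01,"tz": 0,"turn": 0},
    {"hand": 0.06,"tx": 0.03,"ty": 0.01,"tz": 0,"turn": 0},
    {"hand": 0.06,"tx": 0,"ty": 0,"tz": 0,"turn": 0},
    {"hand": 0.06,"tx": 0,"ty": 0,"tz": 0,"turn": 0},
    {"hand": 0.06,"tx": 0,"ty": 0,"tz": 0,"turn": 0},
    {"hand": 0.06,"tx": 0,"ty": 0,"tz": 0,"turn": 0},
    {"hand": 0.06,"tx": 0,"ty": 0,"tz": 0,"turn": 0},
    {"hand": 0.06,"tx": 0,"ty": 0,"tz": 0,"turn": 0}
  ]
}}

```text
time_s: 25.1
eef_pos: [0.4858, -0.1269, 0.2559]
eef_rot: [-0.0, 0.763, 0.646, -0.0]
wrist_force: [-0.4, -0.1, -0.5]
finger_gap: 0.0604
grasp_force: 0.0
```

Run:
```python
from ptr import *
c,P,F,o=tips(); print(o)
L=P-N;a,b,z=L@X,L@Y,P[...,2]
for lo,hi,h in((.18,.2,.19),(.158,.168,.162)):
    m=((abs(a)<.045)&(abs(b+.024)<.075)&(z>lo)&(z<hi)).astype(np.uint8)
    n,Lb,S,_=cv2.connectedComponentsWithStats(m)
    for i in range(1,n):
        if S[i,4]<100: continue
        hu=cv2.convexHull(np.argwhere(Lb==i)[:,::-1].astype(np.int32))[:,0]; w=np.array([onplane(c,u,v,h)-N for u,v in hu]); print(h,cv2.minAreaRect(np.c_[w@X,w@Y].astype(np.float32)*1000),np.percentile(z[Lb==i],[5,95]))
cv2.imwrite('pics/w5.png',c['frame'][:,:,::-1]); s=bot.read_state(); print(s['eef_pos'],np.round(s['wrist_force'],1))
```

```text
{'yellow': [-0.0248, -0.025, 0.0637, 0.081, 153.0], 'red': [-0.0245, -0.0246, 0.0829, 0.1049, 150.0], 'blue': [0.0237, 0.0229, 0.0817, 0.1045, 178.0]}
0.19 ((-1.1638622283935547, -24.37405776977539), (99.25922393798828, 48.04943084716797), 89.82041931152344) [0.18895523 0.19142551]
0.162 ((0.16660690307617188, 25.686384201049805), (74.16643524169922, 30.472883224487305), 0.7774250507354736) [0.16066267 0.16331653]
0.162 ((0.1219482421875, -73.78410339355469), (73.73857116699219, 29.41266441345215), 0.5445704460144043) [0.16078968 0.16312768]
[ 0.48587233 -0.12677     0.25595767] [ 1.2 -0.9 -0.4]
```

View pics/w5.png

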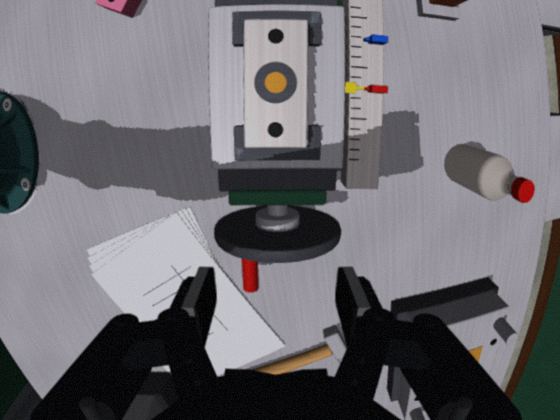

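The yellow pointer (355,88) meets the red clip (370,89), 0.3 mm apart. The insert is flat and within about 1.3 mm of the nest centre, and the arm is clear.

```bash
python3 -c "
from workcell import bot
print(bot.finish_job())"
```

```text
the job is handed in; nothing more can be done
None
```

The job is handed in: the insert sits flat in the nest, about 1.3 mm off centre, the yellow pointer is about 0.3 mm from the red clip, and the arm is clear of everything; the hand-in returned no verdict.

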